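# Kit the tray for a heel job

### The arm

A 6-joint arm with a two-finger parallel gripper is mounted at the origin on a cart in front of the work surface, level with it; the furniture and walls round the work are solid. World frame = base frame: x ahead of the robot, y to its left, z up, the work surface at z = 0. Lengths are in m, angles in rad, forces in N, time in s.
With the tool pointing down it reaches from about 0.275 to 0.825 m from the base axis. Payload 4.9 kg.
Tool frame: the origin (TCP) lies at the very end of the fingers, on their centre line; the grasp point (between the pads) lies 19 mm behind it; z points along the fingers, y is the line along which they close (so a half turn about z gives the same grasp; the last joint's range is limited). The gripper opens to 85 mm and grips with 20 to 120 N. Pads are 22 mm wide; open, the fingers measure 114 mm over their backs; the gripper's body (76 mm by 85 mm) begins 54 mm behind the grasp point. The pads swing forward as they close: fully open they stand 13 mm farther back than shut.
Start: joints at [1.214, 0.326, -0.193, 1.052, 0, 1.437], TCP at [0.122, 0.536, 0.231] pointing down, gripper open.
Joint ranges: [-2.65, 2.65], [-0.97, 1.79], [-1.3, 1.35], [-1.93, 2.1], [-1.47, 1.37], [-3.14, 3.14]. Speed limits (rad/s): [2.57, 2.57, 3.14, 3.14, 3.14, 3.14].

### API

Orientations are given as [roll, pitch, yaw] about the fixed x, y, z axes, in that order (R = Rz(yaw) Ry(pitch) Rx(roll)).
In Python, from rig import sensors, capture, workorder gives the robot as it stands.
- The arm moves only by the shell command python3 -m jog 'ROWS' [FORCE]. ROWS is rows parted by semicolons, their numbers by spaces, 1 to 8 of them, each of 7 numbers: a rotation vector rx, ry, rz in rad, then dx, dy, dz in m, then the finger opening in m; each row is the pose to reach, as a shift and turn from the pose commanded when the command began, along the tool's axes at that moment; what a row does not reach only later rows make up. A row lasts 1/10 s, in which the tool goes at most 0.05 m and 0.15 rad, less where a joint would pass 70% of its speed; a pose out of reach is approached as far as the arm can. The fingers move at their own pace and stop on an object; FORCE is the grip in N (left out, the last holds). Time passes only in rows, so rows that do not move let the fingers close. It prints the time, the measured TCP pose, the force, the opening and the grip force at its end.
- sensors.get_state(): the state, without advancing time (a new reading comes with each control period).
- capture(name): name is "scene" or "top" or "wrist"; returns a dict with "pixels" (420x560x3 uint8, red, green, blue), "range_z" (420x560 float32, m along the optical axis (not along the pixel's ray), 0 where there is no reading), "camera_matrix" (3x3 intrinsics, pixels), "T" (4x4, takes a point from camera to world coordinates); the wrist camera has in their place "T_tool_cam" (4x4, takes a point from camera to tool coordinates, whose origin is the TCP and whose axes are the flange's). Camera axes: x right, y up, looking along -z (the intrinsics and any distortion apply to the point x, -y, -z); pixel columns grow to the right and rows downward; lengths in m; the calibration is good to about 2 mm. The wrist camera is an equidistant fisheye: a pixel r from the principal point sees the ray r / f radians off the axis. A picture is of the moment at which its call begins: read the wrist's pose just before it.
- workorder.finish_job(): hands the job in; it is judged then, once.
The state is a dict: "clock": time; "joint_pos": joint angles; "qd": joint speeds; "effort": joint torques, N m; "position": TCP position; "orientation": TCP orientation; "wrist_force": force on the tool from outside, world axes, zero at the start; "wrist_torque": the same for the moment, N m; "width": finger opening in m; "grasp_force": force on a finger pad.
Only numpy, scipy, OpenCV 4.12 (cv2) and the standard library are available. Lean on these libraries where they do the work, as an engineer would, in place of code of your own. Each camera call takes 0.05 s, during which the arm holds its last target. There are 200 camera calls.

### The job

Make up the tray for the next heel job: put the rubber heel, the open tin of brads, the spool of thread and the block of wax into the tray, each fully down on the floor of the well cut for it (heel square, tin large round, spool small round and upright, wax oblong), and let go of them. Keep the open tin upright so that no brad spills. The lidded cream pot and the large sanding block do not belong to the job: leave them where they are.

Things in the scene. Friction and masses are not known exactly. Their poses are not given: they have to be found in the camera images.
- heel: A black moulded rubber heel, D-shaped in plan, 54 mm (x) by 55 mm (y), 17 mm thick, lying flat, 0.07 kg; its sides across x are fit to grip. Stands loose on the bench planks; origin: centre of its underside, z up.
- tin: An open round steel tin of brads, battered red paint, 58 mm across, 36 mm high, without lid, about 0.14 kg; grip it round the outside. Stands loose on the bench planks; origin: centre of its underside, z up.
- spool: A wooden spool of black thread standing on end, flanges 37 mm across, 52 mm high, about 0.06 kg. Stands loose on the bench planks; origin: centre of its underside, z up.
- wax: A brown block of cobbler's wax, 38 mm (x) by 60 mm (y), 23 mm high, top grooved by thread, about 0.06 kg. Stands loose on the bench planks; origin: centre of its underside, z up.
- cream_pot: A round pot with a closed lid, 62 mm across, 35 mm high; of the tin's size, but not part of the job. Stands loose on the bench planks; origin: centre of its underside, z up.
- sanding_block: A large brown wooden sanding block, 61 mm (x) by 106 mm (y), 35 mm high; of the wax's shape but much larger, not part of the job. Stands loose on the bench planks; origin: centre of its underside, z up.
- insert_heel: Fixed wooden block, 84 (x) x 96 (y) x 12 mm high; four such fill the job tray two by two in any order, turned like the tray. Well in its middle: square, 71 mm by 71 mm, for the rubber heel; 6 mm deep, grey felt floor 6 mm above the block's underside. Origin: centre of the underside, 5 mm above the bench; z up. The tray's rim, 7 mm thick, stands 19 mm above the bench.
- insert_tin: Fixed wooden block, 84 (x) x 96 (y) x 12 mm high; four such fill the job tray two by two in any order, turned like the tray. Well in its middle: large round, 75 mm across, for the tin; 6 mm deep, grey felt floor 6 mm above the block's underside. Origin: centre of the underside, 5 mm above the bench; z up. The tray's rim, 7 mm thick, stands 19 mm above the bench.
- insert_spool: Fixed wooden block, 84 (x) x 96 (y) x 12 mm high; four such fill the job tray two by two in any order, turned like the tray. Well in its middle: small round, 54 mm across, for the spool, upright; 6 mm deep, grey felt floor 6 mm above the block's underside. Origin: centre of the underside, 5 mm above the bench; z up. The tray's rim, 7 mm thick, stands 19 mm above the bench.
- insert_wax: Fixed wooden block, 84 (x) x 96 (y) x 12 mm high; four such fill the job tray two by two in any order, turned like the tray. Well in its middle: oblong, 76 mm along x, 55 mm along y, for the wax; 6 mm deep, grey felt floor 6 mm above the block's underside. Origin: centre of the underside, 5 mm above the bench; z up. The tray's rim, 7 mm thick, stands 19 mm above the bench.
Things that resemble listed ones, but are neither listed nor needed, are in the scene too. What is meant by the spool is not orange, and is the smaller of those in its own colour.

How it is judged:
By the outcome, as a careful person would: the job done as asked, in the order asked, and still so for the second after the job is handed in, with the robot touching nothing.
It also fails if it takes over 96 s, if anything falls off the work surface, if the arm or the gripper's body presses on something with over 40 N, if the wrist force passes 120 N, or if a joint passes its speed limit or range.

## Working session

There is one attempt and no reset: what is moved stays moved. The work goes in short steps, Python scripts to look and compute and a shell command to move; the robot and the scene stay as the last step left them, time stands still between calls to the robot, and variables do not carry over. Pictures are saved under pics/ and viewed, at most 14 in all, crops included, and the job is handed in when it is done.

```bash
ls; mkdir -p pics; cat > h.py <<'E'
import numpy as np,cv2
from rig import sensors,capture
def snap(n,f):
    c=capture(n); cv2.imwrite('pics/'+f+'.png',c['pixels'][:,:,::-1]); np.savez('pics/'+f+'.npz',**c); return c
def load(f): return dict(np.load('pics/'+f+'.npz'))
def ray(c,u,v):
    K=c['camera_matrix'];d=np.array([(u-K[0,2])/K[0,0],-(v-K[1,2])/K[1,1],-1.]);T=c['T'];return T[:3,3],T[:3,:3]@d
def onz(c,u,v,z):
    o,d=ray(c,u,v);return o+d*(z-o[2])/d[2]
def cloud(c):
    K=c['camera_matrix'];r=c['range_z'];v,u=np.mgrid[:r.shape[0],:r.shape[1]]
    p=np.stack([(u-K[0,2])/K[0,0]*r,-(v-K[1,2])/K[1,1]*r,-r],-1);return p@c['T'][:3,:3].T+c['T'][:3,3]
E
python3 - <<'E'
from h import *
for n in('scene','top'):
    c=snap(n,n);print(c.keys(),c['camera_matrix'],c['T'].round(3))
s=sensors.get_state();print(s)
E
```

```text
pics
dict_keys(['pixels', 'range_z', 'camera_matrix', 'T']) [[444.05431419   0.         275.99326517]
 [  0.         444.05431419 208.8313015 ]
 [  0.           0.           1.        ]] [[ 0.47   0.578 -0.667 -0.435]
 [-0.883  0.316 -0.348 -0.633]
 [ 0.01   0.752  0.659  0.983]
 [ 0.     0.     0.     1.   ]]
dict_keys(['pixels', 'range_z', 'camera_matrix', 'T']) [[380.21004588   0.         275.30992496]
 [  0.         380.21004588 213.6240386 ]
 [  0.           0.           1.        ]] [[ 0.022  0.992 -0.121  0.402]
 [-1.     0.023  0.011 -0.115]
 [ 0.014  0.121  0.993  1.162]
 [ 0.     0.     0.     1.   ]]
{'clock': 0.1, 'joint_pos': array([ 1.21379966e+00,  3.26851320e-01, -1.93482740e-01,  1.05199730e+00,
        2.28650917e-05,  1.43653944e+00]), 'qd': array([ 0.00065393, -0.00275229,  0.00154698, -0.00096668,  0.00022323,
       -0.00072523]), 'effort': array([ 1.19900953e-03, -4.44240940e+01,  2.63038301e+01,  7.91585975e-03,
       -4.57529336e-05,  8.13500776e-06]), 'position': array([0.12132667, 0.53592127, 0.23059061]), 'orientation': array([-3.14007449e+00, -2.28129954e-04,  2.91885268e+00]), 'wrist_force': array([-0.03669517,  0.39576873, -0.09859105]), 'wrist_torque': array([ 0.0423323 , -0.01224158,  0.01564736]), 'grasp_force': 0.0, 'width': 0.08539235903922775}
```

View pics/top.png

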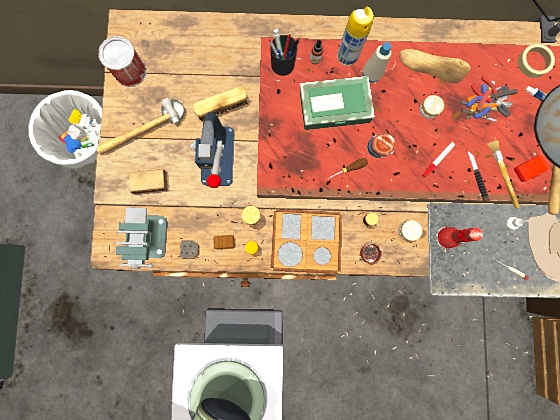

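View pics/scene.png

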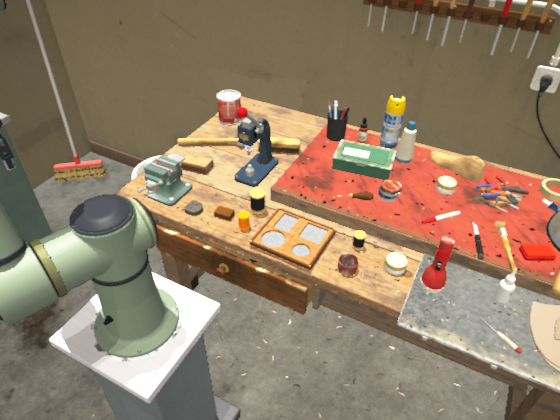

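Top view: heel at (189,248), wax (223,242), big black spool (251,215), orange spool (252,247), tray around (307,240), small black spool (372,219), tin (371,253), cream pot (411,230) and sanding block (147,181). I'll enlarge the work strip to see the wells and outlines.

```bash
python3 - <<'E'
from h import *
c=load('top');P=cloud(c)
a=cv2.imread('pics/top.png')[195:280,170:435];cv2.imwrite('pics/cr.png',cv2.resize(a,None,fx=3,fy=3,interpolation=cv2.INTER_CUBIC))
print((c['range_z']>0).mean())
for n,(u,v) in dict(heel=(189,248),wax=(223,242),big=(251,215),or_=(252,247),sp=(372,219),tin=(371,253),pot=(411,230),bench=(205,220),wsq=(295,225),wob=(323,228),wl=(290,254),ws=(322,255),sand=(147,181)).items(): print(n,P[v,u].round(3))
E
```

```text
0.9960246598639456
heel [0.432 0.128 0.016]
wax [0.452 0.026 0.024]
big [ 0.529 -0.058  0.074]
or_ [ 0.438 -0.062  0.053]
sp [ 0.528 -0.414  0.05 ]
tin [ 0.429 -0.421  0.008]
pot [ 0.5   -0.535  0.032]
bench [ 0.519  0.087 -0.   ]
wsq [ 0.509 -0.189  0.009]
wob [ 0.502 -0.274  0.011]
wl [ 0.421 -0.175  0.012]
ws [ 0.42  -0.272  0.012]
sand [0.629 0.259 0.036]
```

View pics/cr.png

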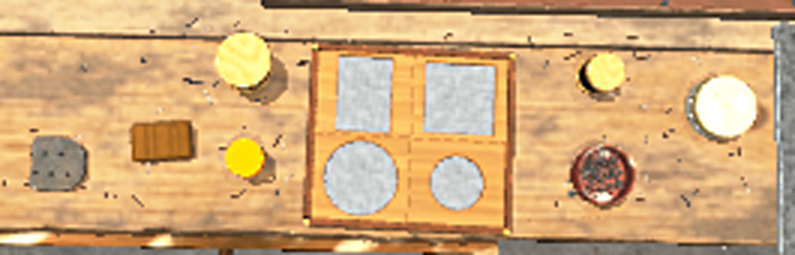

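The crop shows the oblong well upper left (365,95), square upper right (460,97), large round lower left (360,177) and small round lower right (457,182). The wax's long side lies along world y, so it needs a quarter turn. The small black spool is at (605,72). Next I'll measure from both views.

```bash
cat > m.py <<'E'
from h import *
G=dict(heel=(.432,.128,.017),wax=(.452,.026,.023),spool=(.528,-.414,.052),tin=(.429,-.421,.036))
W=dict(oblong=(.509,-.189),square=(.502,-.274),large=(.421,-.175),small=(.42,-.272))
def rect(p):
    (c,s,a)=cv2.minAreaRect((p*1000).astype(np.float32)); return np.round(c,1),np.round(s,1),round(a,1)
for n in('top','scene'):
    c=load(n);P=cloud(c);X=P[...,:2];z=P[...,2];hsv=cv2.cvtColor(c['pixels'],cv2.COLOR_RGB2HSV)
    print(n)
    for k,(x,y,h) in G.items():
        m=(np.hypot(X[...,0]-x,X[...,1]-y)<.05)&(z>h*.75)&(z<h+.015)
        m=cv2.morphologyEx(m.astype(np.uint8),cv2.MORPH_OPEN,np.ones((2,2),np.uint8))>0
        zt=np.percentile(z[m],60)
        mm=m&(abs(z-zt)<.006)
        print(k,'ztop',zt.round(4),rect(X[mm]),'mean',X[mm].mean(0).round(4),'circ',np.round(cv2.minEnclosingCircle((X[mm]*1000).astype(np.float32))[0],1),mm.sum())
    for k,(x,y) in W.items():
        m=(np.hypot(X[...,0]-x,X[...,1]-y)<.06)&(hsv[...,1]<60)&(hsv[...,2]>90)
        nn,lab,st,ce=cv2.connectedComponentsWithStats(m.astype(np.uint8));i=1+np.argmax(st[1:,4]);mm=lab==i
        zf=np.median(z[mm])
        q=np.array([onz(c,u,v,.011)[:2] for v,u in np.argwhere(mm)])
        print(k,'zfloor',zf.round(4),rect(q),'mean',q.mean(0).round(4),mm.sum())
E
python3 m.py
```

```text
top
heel ztop 0.0168 (array([427.4, 125.8]), array([50.4, 51.2]), 88.4) mean [0.4277 0.1268] circ [428.3 129.5] 244
wax ztop 0.0221 (array([452.2,  23.2]), array([34.4, 55.5]), 5.9) mean [0.4523 0.0231] circ [452.   23.2] 214
spool ztop 0.0516 (array([ 528.3, -413.4]), array([30.9, 30.5]), 89.4) mean [ 0.528  -0.4133] circ [ 528.2 -412.5] 103
tin ztop 0.0125 (array([ 436.1, -397.6]), array([2.2, 3. ]), 89.3) mean [ 0.4356 -0.3979] circ [ 436.  -397.6] 3
oblong zfloor 0.0116 (array([ 505.7, -176.6]), array([53.3, 74.5]), 87.4) mean [ 0.5055 -0.1766] 433
square zfloor 0.0113 (array([ 502.9, -273.9]), array([69.8, 69.1]), 87.6) mean [ 0.503  -0.2738] 524
large zfloor 0.0117 (array([ 420.8, -173.7]), array([71.9, 69.4]), 1.2) mean [ 0.4211 -0.1739] 472
small zfloor 0.0116 (array([ 418.4, -271.8]), array([51.1, 48.3]), 0.5) mean [ 0.4183 -0.2711] 241
scene
heel ztop 0.0144 (array([426.4, 124.6]), array([55.3, 51.9]), 6.7) mean [0.4244 0.1252] circ [423.3 125.8] 93
wax ztop 0.0202 (array([448.3,  20.1]), array([35.5, 56.5]), 2.8) mean [0.4489 0.0188] circ [451.5  21.4] 106
spool ztop 0.0502 (array([ 525. , -416.1]), array([34.1, 32.7]), 15.6) mean [ 0.5257 -0.4162] circ [ 525.7 -414.9] 79
tin ztop 0.0294 (array([ 429.4, -422.2]), array([58.3, 43.6]), 17.3) mean [ 0.4337 -0.419 ] circ [ 428.1 -418.4] 48
oblong zfloor -0.7359 (array([  98.2, -382.7]), array([70.7, 63.9]), 28.5) mean [ 0.0982 -0.3823] 544
square zfloor -0.7357 (array([  95., -430.]), array([68.6, 66.2]), 44.0) mean [ 0.094  -0.4304] 576
large zfloor -0.7358 (array([  48.7, -374.5]), array([66.8, 64.5]), 28.4) mean [ 0.0484 -0.3741] 573
small zfloor -0.7356 (array([  48.6, -428.3]), array([67. , 67.7]), 73.1) mean [ 0.0479 -0.4291] 622
```

```bash
cat > g.py <<'E'
import sys
from h import *
from scipy.spatial.transform import Rotation as Ro
x,y,z,yaw=map(float,sys.argv[1:5])
s=sensors.get_state();R=Ro.from_euler('xyz',s['orientation'])
d=R.inv().apply(np.array([x,y,z])-s['position'])
rv=(R.inv()*Ro.from_euler('xyz',[np.pi,0,np.radians(yaw)])).as_rotvec()
print('t',s['clock'],'rot',rv.round(3),'d',d.round(4),'rows>=',max(np.linalg.norm(d)/.05,np.linalg.norm(rv)/.15).round(1),'w',s['width'].round(4))
E
python3 g.py .43 .126 .2 88.5
```

```text
Traceback (most recent call last):
  File "g.py", line 8, in <module>
    print('t',s['clock'],'rot',rv.round(3),'d',d.round(4),'rows>=',max(np.linalg.norm(d)/.05,np.linalg.norm(rv)/.15).round(1),'w',s['width'].round(4))
                                                                                                                                  ^^^^^^^^^^^^^^^^
AttributeError: 'float' object has no attribute 'round'
```

```bash
sed -i "s/s\['width'\].round(4)/round(s['width'],4)/" g.py
python3 g.py .43 .126 .2 88.5
```

```text
t 0.1 rot [-1.000e-03  1.000e-03  1.374e+00] d [-0.3916 -0.3316  0.031 ] rows>= 10.3 w 0.0854
```

```bash
python3 -m jog '0 0 .9 -.29 -.25 .02 .085;0 0 .9 -.29 -.25 .02 .085;0 0 .9 -.29 -.25 .02 .085;0 0 .9 -.29 -.25 .02 .085;0 0 .9 -.29 -.25 .02 .085;0 0 .9 -.29 -.25 .02 .085;0 0 .9 -.29 -.25 .02 .085;0 0 .9 -.29 -.25 .02 .085' 40; python3 g.py .43 .126 .2 88.5
```

```text
clock: 0.9
position: [0.3502, 0.226, 0.211]
orientation: [-3.141, 0.001, 2.016]
wrist_force: [0.3, 0.8, -0.3]
width: 0.085
grasp_force: 0.0
t 0.9 rot [-0.     0.001  0.472] d [-0.1247  0.0289  0.0111] rows>= 3.1 w 0.085
```

```bash
python3 -m jog '0 0 .472 -.125 .029 .011 .085;0 0 .472 -.125 .029 .011 .085;0 0 .472 -.125 .029 .011 .085;0 0 .472 -.125 .029 .011 .085;0 0 .472 -.125 .029 .011 .085'
cat >> h.py <<'E'
from scipy.spatial.transform import Rotation as Ro
def wsnap(f):
    s=sensors.get_state();c=capture('wrist');T=np.eye(4);T[:3,:3]=Ro.from_euler('xyz',s['orientation']).as_matrix();T[:3,3]=s['position']
    c['T']=T@c['T_tool_cam'];cv2.imwrite('pics/'+f+'.png',c['pixels'][:,:,::-1]);np.savez('pics/'+f+'.npz',**c);return c
def wcloud(c):
    K=c['camera_matrix'];r=c['range_z'];v,u=np.mgrid[:r.shape[0],:r.shape[1]]
    a=(u-K[0,2])/K[0,0];b=(v-K[1,2])/K[1,1];th=np.hypot(a,b)+1e-9;t=np.tan(np.minimum(th,1.5))/th
    p=np.stack([a*t*r,-b*t*r,-r],-1);return p@c['T'][:3,:3].T+c['T'][:3,3]
E
python3 - <<'E'
from h import *
c=wsnap('w1');print(c['camera_matrix'],c['T'].round(3),sensors.get_state()['position'])
P=wcloud(c);m=(np.hypot(P[...,0]-.428,P[...,1]-.127)<.05)&(P[...,2]>.012)&(P[...,2]<.025)
q=P[m];print(len(q),np.percentile(q[:,2],[20,50,80]),cv2.minAreaRect((q[:,:2]*1000).astype(np.float32)),q.mean(0))
m=(np.hypot(P[...,0]-.451,P[...,1]-.022)<.045)&(P[...,2]>.017)&(P[...,2]<.03)
q=P[m];print(len(q),np.percentile(q[:,2],[20,50,80]),cv2.minAreaRect((q[:,:2]*1000).astype(np.float32)),q.mean(0))
E
```

```text
clock: 1.4
position: [0.429, 0.1281, 0.1998]
orientation: [-3.14, -0.0, 1.546]
wrist_force: [0.1, 0.5, -0.5]
width: 0.0848
grasp_force: 0.0
[[325.1922621    0.         275.46530991]
 [  0.         325.1922621  209.06101886]
 [  0.           0.           1.        ]] [[ 1.     0.024  0.01   0.43 ]
 [-0.026  0.962  0.271  0.197]
 [-0.003 -0.271  0.963  0.342]
 [ 0.     0.     0.     1.   ]] [0.42857127 0.12865359 0.19993891]
2471 [0.01550235 0.01608542 0.01671161] ((427.0743713378906, 127.66368103027344), (54.98813247680664, 54.489013671875), 86.92247009277344) [0.42721218 0.13035778 0.01609754]
1593 [0.0204089  0.02143991 0.02222556] ((452.158935546875, 26.728731155395508), (37.986488342285156, 60.18981170654297), 5.573780536651611) [0.45174944 0.02854012 0.02127109]
```

View pics/w1.png

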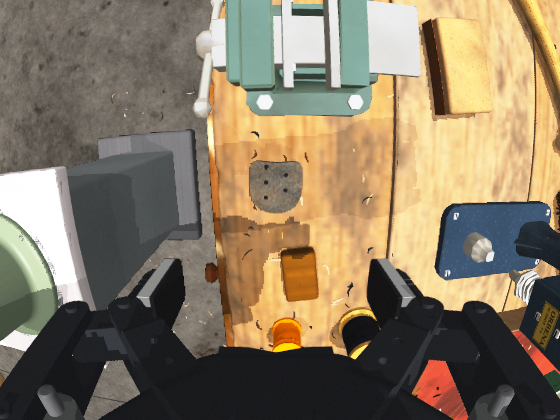

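The wrist view shows the D-shaped heel at (275,186) with its straight sides across world x, the wax at (299,274), and the vise above (y>0.17). I'll check the vise height before descending.

```bash
python3 - <<'E'
from h import *
for c,P in((0,wcloud(load('w1'))),(0,cloud(load('top')))):
    for y in np.arange(.15,.30,.02):
        m=(abs(P[...,0]-.43)<.09)&(abs(P[...,1]-y)<.01)&(P[...,2]<.3)
        print(y.round(2),P[m][:,2].max().round(3) if m.any() else None,end=' | ')
    print()
E
python3 g.py .427 .1275 .03 87
```

```text
0.15 0.3 | 0.17 0.004 | 0.19 0.004 | 0.21 0.13 | 0.23 0.131 | 0.25 0.132 | 0.27 0.131 | 0.29 0.13 | 
0.15 0.022 | 0.17 0.007 | 0.19 0.007 | 0.21 0.134 | 0.23 0.134 | 0.25 0.134 | 0.27 0.134 | 0.29 0.133 | 
t 1.45 rot [-0.001 -0.     0.03 ] d [-0.0012 -0.0013  0.1699] rows>= 3.4 w 0.0853
```

The vise is 0.134 m high from y=0.20, and the wrist camera would hang there. I'll turn the tool half a turn first.

```bash
python3 -m jog '0 0 -1.2 0 0 0 .085;0 0 -1.2 0 0 0 .085;0 0 -1.2 0 0 0 .085;0 0 -1.2 0 0 0 .085;0 0 -1.2 0 0 0 .085;0 0 -1.2 0 0 0 .085;0 0 -1.2 0 0 0 .085;0 0 -1.2 0 0 0 .085' |grep ori
python3 -m jog '0 0 -1.2 0 0 0 .085;0 0 -1.2 0 0 0 .085;0 0 -1.2 0 0 0 .085;0 0 -1.2 0 0 0 .085;0 0 -1.2 0 0 0 .085;0 0 -1.2 0 0 0 .085;0 0 -1.2 0 0 0 .085;0 0 -1.2 0 0 0 .085' |grep ori
python3 -m jog '0 0 -.7 0 0 0 .085;0 0 -.7 0 0 0 .085;0 0 -.7 0 0 0 .085;0 0 -.7 0 0 0 .085;0 0 -.7 0 0 0 .085;0 0 -.7 0 0 0 .085'
python3 g.py .427 .1275 .03 -93
```

```text
orientation: [3.142, -0.0, 2.757]
orientation: [3.141, -0.0, -2.326]
clock: 3.65
position: [0.4284, 0.1297, 0.2004]
orientation: [3.141, 0.0, -1.633]
wrist_force: [-0.7, -0.5, 0.1]
width: 0.0847
grasp_force: 0.0
t 3.65 rot [ 0.    0.   -0.01] d [0.0023 0.0012 0.1704] rows>= 3.4 w 0.0847
```

```bash
python3 -m jog '0 0 0 .002 .001 .17 .085;0 0 0 .002 .001 .17 .085;0 0 0 .002 .001 .17 .085;0 0 0 .002 .001 .17 .085;0 0 0 .002 .001 .18 .085;0 0 0 .002 .001 .196 .085;0 0 0 .002 .001 .196 .085'
python3 -m jog '0 0 0 0 0 0 .04;0 0 0 0 0 0 .04;0 0 0 0 0 0 .04;0 0 0 0 0 0 .04;0 0 0 0 0 0 .04;0 0 0 0 0 0 .04;0 0 0 0 0 0 .04;0 0 0 0 0 0 .04' 40
```

```text
clock: 4.35
position: [0.4275, 0.127, 0.0037]
orientation: [3.14, -0.0, -1.636]
wrist_force: [-1.0, 0.1, 0.0]
width: 0.0849
grasp_force: 0.0
clock: 5.15
position: [0.4292, 0.1268, 0.006]
orientation: [-3.139, 0.001, -1.636]
wrist_force: [-2.8, -0.1, 8.9]
width: 0.0517
grasp_force: 40.0
```

```bash
python3 -m jog '0 0 0 0 0 -.05 .04;0 0 0 0 0 -.1 .04;0 0 0 0 0 -.1 .04;0 0 0 0 0 -.1 .04'; python3 g.py .503 -.274 .10 -92; python3 - <<'E'
from h import *
c=snap('scene','s2')
K=c['camera_matrix'];p=np.linalg.inv(c['T'])@np.array([.427,.127,.105,1]);u=K[0,2]-K[0,0]*p[0]/p[2];v=K[1,2]+K[1,1]*p[1]/p[2];u,v=int(u),int(v);print(u,v)
cv2.imwrite('pics/s2c.png',cv2.resize(c['pixels'][v-50:v+50,u-60:u+60,::-1],None,fx=5,fy=5,interpolation=cv2.INTER_CUBIC))
E
```

```text
clock: 5.55
position: [0.4298, 0.1267, 0.1063]
orientation: [-3.137, 0.001, -1.636]
wrist_force: [-0.1, 0.2, -1.3]
width: 0.0519
grasp_force: 43.0
t 5.55 rot [-0.005  0.001 -0.031] d [ 0.395  -0.0993  0.0064] rows>= 8.1 w 0.0519
189 184
```

View pics/s2c.png

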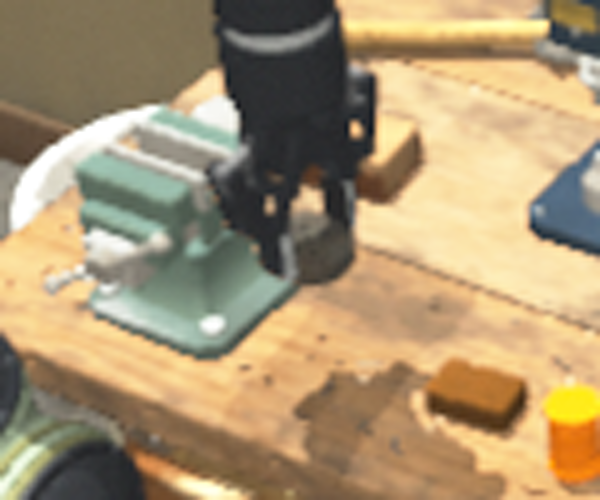

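Heel held level, centred between the fingers. Carrying it to the square well.

```bash
python3 -m jog '0 0 -.03 .395 -.099 0 .04;0 0 -.03 .395 -.099 0 .04;0 0 -.03 .395 -.099 0 .04;0 0 -.03 .395 -.099 0 .04;0 0 -.03 .395 -.099 0 .04;0 0 -.03 .395 -.099 0 .04;0 0 -.03 .395 -.099 0 .04;0 0 -.03 .395 -.099 0 .04'
python3 -m jog '0 0 0 0 0 .04 .04;0 0 0 0 0 .06 .04;0 0 0 0 0 .06 .04'; python3 g.py .503 -.274 .016 -92
```

```text
clock: 6.4
position: [0.4986, -0.2684, 0.1024]
orientation: [3.139, 0.002, -1.607]
wrist_force: [1.0, 0.8, -0.1]
width: 0.0519
grasp_force: 43.0
clock: 6.7
position: [0.496, -0.265, 0.0395]
orientation: [3.133, 0.005, -1.608]
wrist_force: [0.5, -0.5, -1.0]
width: 0.0516
grasp_force: 43.0
t 6.7 rot [ 0.008  0.005 -0.002] d [ 0.0089 -0.0076  0.0234] rows>= 0.5 w 0.0516
```

```bash
python3 -m jog '.008 .005 0 .009 -.008 0 .04;.008 .005 0 .009 -.008 .004 .04;.008 .005 0 .009 -.008 .008 .04;.008 .005 0 .009 -.008 .008 .04'; python3 g.py .503 -.274 .016 -92;python3 - <<'E'
from h import *
c=wsnap('w2')
E
```

```text
clock: 7.1
position: [0.5076, -0.2761, 0.0365]
orientation: [-3.133, -0.005, -1.606]
wrist_force: [-1.0, -0.3, -0.4]
width: 0.0516
grasp_force: 43.0
t 7.1 rot [-0.008 -0.005 -0.   ] d [-0.002   0.0049  0.0204] rows>= 0.4 w 0.0516
```

View pics/w2.png

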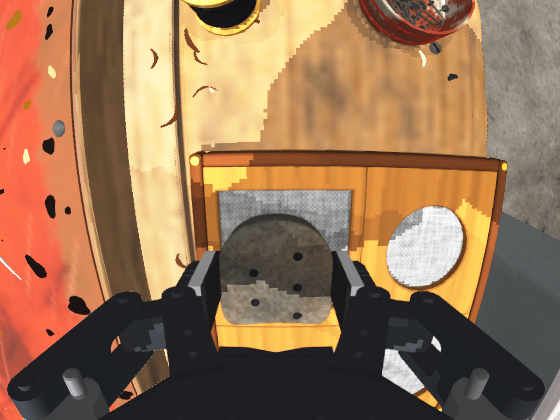

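The view shows the held heel over the square well (well corners at about (220,192) and (352,192)). The previous readings were taken before the arm had settled, so I'll hold still, undo the tilt and reread.

```bash
python3 -m jog '-.008 -.005 0 0 0 0 .04;-.008 -.005 0 0 0 0 .04;-.008 -.005 0 0 0 0 .04;-.008 -.005 0 0 0 0 .04'; python3 g.py .503 -.274 .016 -92;python3 - <<'E'
from h import *
c=wsnap('w3');P=wcloud(c);z=P[...,2]
near=(np.hypot(P[...,0]-.503,P[...,1]+.274)<.1)
h=near&(z>.025)&(z<.055)&(np.hypot(P[...,0]-.503,P[...,1]+.274)<.04)
q=P[h];print('heel top',np.percentile(q[:,2],[10,50,90]),cv2.minAreaRect((q[:,:2]*1000).astype(np.float32)))
hsv=cv2.cvtColor(c['pixels'],cv2.COLOR_RGB2HSV)
f=near&(hsv[...,1]<60)&(hsv[...,2]>80)&(z<.014)&(z>.005);q=P[f]
q=q[(abs(q[:,0]-.503)<.045)&(abs(q[:,1]+.274)<.045)]
print('floor',len(q),np.percentile(q,[1,50,99],axis=0).round(4))
E
```

```text
clock: 7.55
position: [0.5076, -0.2763, 0.0364]
orientation: [-3.141, -0.0, -1.606]
wrist_force: [-0.5, -0.6, -0.8]
width: 0.0515
grasp_force: 43.0
t 7.55 rot [-0.    -0.    -0.001] d [-0.0022  0.0047  0.0204] rows>= 0.4 w 0.0515
heel top [0.04536304 0.04627213 0.0472069 ] ((504.5008850097656, -275.2513427734375), (54.91387176513672, 74.53828430175781), 88.78138732910156)
floor 4647 [[ 0.4664 -0.3077  0.0099]
 [ 0.4943 -0.2977  0.0114]
 [ 0.5364 -0.2734  0.0128]]
```

```bash
python3 -m jog '0 0 0 -.002 .0055 0 .04;0 0 0 -.002 .0055 .008 .04;0 0 0 -.002 .0055 .014 .04;0 0 0 -.002 .0055 .019 .04;0 0 0 -.002 .0055 .019 .04;0 0 0 -.002 .0055 .019 .04'
```

```text
clock: 8.2
position: [0.5017, -0.2739, 0.0171]
orientation: [3.141, 0.0, -1.606]
wrist_force: [-2.2, 1.0, 3.8]
width: 0.0517
grasp_force: 43.4
```

```bash
python3 -m jog '0 0 0 0 0 0 .068;0 0 0 0 0 0 .068;0 0 0 0 0 0 .068;0 0 0 0 0 0 .068;0 0 0 0 0 -.04 .068;0 0 0 0 0 -.08 .085;0 0 0 0 0 -.12 .085;0 0 0 0 0 -.12 .085'; python3 - <<'E'
from h import *
c=wsnap('w4');P=wcloud(c);z=P[...,2]
h=(z>.019)&(z<.04)&(np.hypot(P[...,0]-.503,P[...,1]+.274)<.045)
q=P[h];print('heel top',len(q),np.percentile(q[:,2],[5,50,95]),cv2.minAreaRect((q[:,:2]*1000).astype(np.float32)))
for n,x,y,a,b in(('tin',.433,-.419,.01,.05),('spool',.528,-.414,.044,.06)):
    m=(z>a)&(z<b)&(np.hypot(P[...,0]-x,P[...,1]-y)<.045);q=P[m];print(n,len(q),np.percentile(q[:,2],[50,95]),cv2.minEnclosingCircle((q[:,:2]*1000).astype(np.float32)),(np.argwhere(m).mean(0)))
E
python3 g.py .433 -.42 .15 -92
```

```text
clock: 9.0
position: [0.5055, -0.2765, 0.1431]
orientation: [-3.133, -0.006, -1.606]
wrist_force: [0.9, 0.0, 0.2]
width: 0.0852
grasp_force: 0.0
heel top 3661 [0.02587163 0.02708159 0.02821389] ((511.0024719238281, -273.0885925292969), (53.8816032409668, 73.91339111328125), 88.4331283569336)
tin 2680 [0.01878589 0.03582288] ((428.36700439453125, -416.2039489746094), 29.52242088317871) [ 34.04029851 363.85485075]
spool 1909 [0.05189892 0.05314209] ((528.2158203125, -412.32080078125), 18.861740112304688) [ 32.7066527  236.57255107]
t 9.05 rot [-0.006 -0.004 -0.001] d [ 0.1469  0.066  -0.0094] rows>= 3.2 w 0.0853
```

View pics/w4.png

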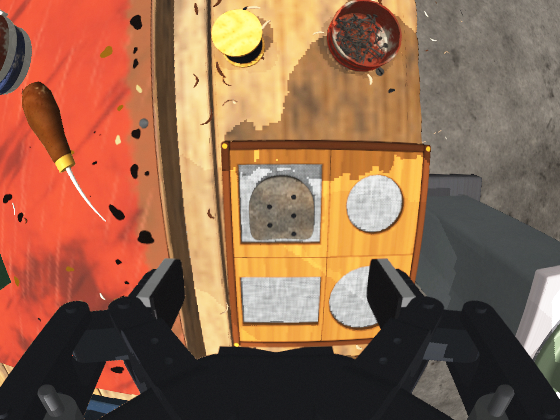

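The heel lies in the square well at (282,207), its top at 27 mm (28 expected). The tin is at (364,34) and the small black spool at (238,33). Moving above the tin.

```bash
python3 -m jog '0 0 0 .141 .07 0 .085;0 0 0 .141 .07 0 .085;0 0 0 .141 .07 0 .085;0 0 0 .141 .07 0 .085;0 0 0 .141 .07 0 .085;0 0 0 .141 .07 0 .085' ; python3 g.py .428 -.4165 .011 -92; python3 - <<'E'
from h import *
c=wsnap('w5');P=wcloud(c);z=P[...,2]
for n,x,y,a,b in(('tin',.428,-.417,.008,.05),('tinrim',.428,-.417,.03,.05)):
    m=(z>a)&(z<b)&(np.hypot(P[...,0]-x,P[...,1]-y)<.045);q=P[m];print(n,len(q),np.percentile(q[:,2],[50,95]),cv2.minEnclosingCircle((q[:,:2]*1000).astype(np.float32)))
E
```

```text
clock: 9.65
position: [0.427, -0.4112, 0.1362]
orientation: [3.141, 0.002, -1.606]
wrist_force: [0.5, 0.2, -0.2]
width: 0.0848
grasp_force: 0.0
t 9.65 rot [ 0.001  0.002 -0.   ] d [ 0.0055 -0.0013  0.1252] rows>= 2.5 w 0.0848
tin 2774 [0.01637008 0.03568053] ((428.6202087402344, -416.3166198730469), 29.229076385498047)
tinrim 661 [0.0350004  0.03635062] ((428.6202087402344, -416.3166198730469), 29.229076385498047)
```

```bash
python3 -m jog '0 0 0 .005 -.001 .05 .085;0 0 0 .005 -.001 .09 .085;0 0 0 .005 -.001 .115 .085;0 0 0 .005 -.001 .124 .085;0 0 0 .005 -.001 .124 .085;0 0 0 .005 -.001 .124 .085'; python3 -m jog '0 0 0 0 0 0 .045;0 0 0 0 0 0 .045;0 0 0 0 0 0 .045;0 0 0 0 0 0 .045;0 0 0 0 0 0 .045;0 0 0 0 0 0 .045;0 0 0 0 0 0 .045' 35
python3 -m jog '0 0 0 0 0 -.01 .045;0 0 0 0 0 -.03 .045;0 0 0 0 0 -.055 .045;0 0 0 0 0 -.07 .045;0 0 0 0 0 -.07 .045;0 0 0 0 0 -.07 .045'; python3 g.py .421 -.174 .08 -92
```

```text
clock: 10.3
position: [0.4291, -0.4177, 0.0145]
orientation: [-3.14, -0.001, -1.605]
wrist_force: [0.4, 0.2, 0.7]
width: 0.0849
grasp_force: 0.0
clock: 11.0
position: [0.429, -0.4185, 0.0153]
orientation: [-3.139, -0.002, -1.606]
wrist_force: [-0.4, 1.6, 7.1]
width: 0.0564
grasp_force: 36.7
clock: 11.6
position: [0.428, -0.4177, 0.0836]
orientation: [-3.141, -0.001, -1.606]
wrist_force: [-0.9, 0.5, -2.4]
width: 0.056
grasp_force: 37.9
t 11.6 rot [-0.    -0.001 -0.001] d [-0.2433  0.0157  0.0035] rows>= 4.9 w 0.056
```

```bash
python3 -m jog '0 0 0 -.015 .001 0 .045;0 0 0 -.045 .003 0 .045;0 0 0 -.08 .005 0 .045;0 0 0 -.115 .007 0 .045;0 0 0 -.15 .01 0 .045;0 0 0 -.185 .012 0 .045;0 0 0 -.215 .014 0 .045;0 0 0 -.235 .015 0 .045'; python3 -m jog '0 0 0 -.008 .0005 0 .045;0 0 0 -.008 .0005 0 .045;0 0 0 -.008 .0005 0 .045'; python3 g.py .421 -.174 .025 -92
python3 - <<'E'
from h import *
c=wsnap('w6');P=wcloud(c);z=P[...,2];hsv=cv2.cvtColor(c['pixels'],cv2.COLOR_RGB2HSV)
for n,x,y in(('large',.421,-.174),('small',.4185,-.2715)):
    m=(hsv[...,1]<60)&(hsv[...,2]>80)&(z<.015)&(z>.004)&(np.hypot(P[...,0]-x,P[...,1]-y)<.045)
    q=P[m];print(n,len(q),q[:,2].mean(),np.percentile(q[:,:2],[0.5,99.5],axis=0).round(4))
m=(z>.098)&(z<.115)&(np.hypot(P[...,0]-.421,P[...,1]+.174)<.04);q=P[m];print('tin',len(q),q[:,2].max(),np.percentile(q[:,:2],[0.5,99.5],axis=0).round(4))
E
```

```text
clock: 12.4
position: [0.4196, -0.1794, 0.0821]
orientation: [3.139, 0.002, -1.605]
wrist_force: [0.4, -0.0, -1.9]
width: 0.0562
grasp_force: 37.9
clock: 12.7
position: [0.4214, -0.175, 0.0831]
orientation: [-3.141, -0.001, -1.607]
wrist_force: [-0.1, -0.2, -2.0]
width: 0.0557
grasp_force: 37.9
t 12.7 rot [-0.    -0.001 -0.001] d [-0.001   0.0004  0.0581] rows>= 1.2 w 0.0557
large 3936 0.011400996598321736 [[ 0.3838 -0.2099]
 [ 0.4566 -0.1667]]
small 5123 0.011351896084600051 [[ 0.3917 -0.2965]
 [ 0.443  -0.2453]]
tin 3766 0.11499678698172554 [[ 0.382  -0.2013]
 [ 0.4595 -0.1447]]
```

View pics/w6.png

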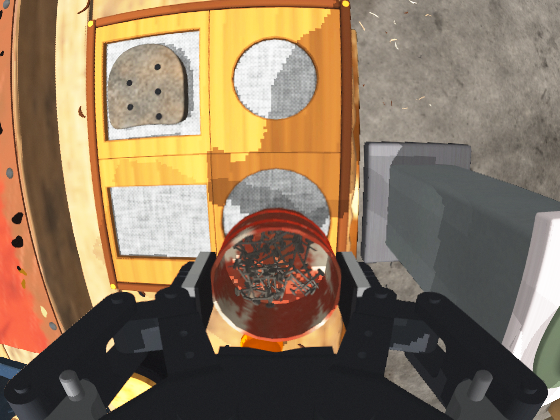

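The tin hangs upright with its brads at (275,265), over the large well. The measured well centre is (0.420,-0.173), so I'll lower it straight down.

```bash
python3 -m jog '0 0 0 -.001 .001 .015 .045;0 0 0 -.001 .001 .035 .045;0 0 0 -.001 .001 .048 .045;0 0 0 -.001 .001 .054 .045;0 0 0 -.001 .001 .057 .045;0 0 0 -.001 .001 .0585 .045;0 0 0 -.001 .001 .0585 .045'
```

```text
clock: 13.45
position: [0.4198, -0.1738, 0.0262]
orientation: [3.141, -0.001, -1.607]
wrist_force: [-5.6, 2.3, 13.6]
width: 0.0562
grasp_force: 39.4
```

```bash
python3 -m jog '0 0 0 0 0 -.001 .07;0 0 0 0 0 -.001 .07;0 0 0 0 0 -.001 .07;0 0 0 0 0 -.001 .07;0 0 0 0 0 -.03 .07;0 0 0 0 0 -.06 .07;0 0 0 0 0 -.1 .085;0 0 0 0 0 -.1 .085'; python3 -m jog '0 0 0 0 0 0 .085'; python3 - <<'E'
from h import *
c=wsnap('w7');P=wcloud(c);z=P[...,2]
m=(z>.015)&(z<.06)&(np.hypot(P[...,0]-.421,P[...,1]+.174)<.045)
m&=z>.04;q=P[m];print('tin',len(q),np.percentile(q[:,2],[5,50,95]),cv2.minEnclosingCircle((q[:,:2]*1000).astype(np.float32)))
E
python3 g.py .5282 -.4125 .12 -92
```

```text
clock: 14.25
position: [0.4232, -0.175, 0.1291]
orientation: [-3.135, -0.004, -1.606]
wrist_force: [-0.1, -0.5, -0.2]
width: 0.085
grasp_force: 0.0
clock: 14.35
position: [0.4209, -0.1736, 0.1255]
orientation: [-3.139, -0.001, -1.606]
wrist_force: [0.5, -0.3, -0.2]
width: 0.0851
grasp_force: 0.0
tin 895 [0.04078599 0.045916   0.0472414 ] ((418.9459533691406, -171.76284790039062), 29.12592887878418)
t 14.4 rot [ 0.    -0.    -0.001] d [ 0.2355 -0.1166  0.0045] rows>= 5.3 w 0.085
```

Tin seated: rim at 47 mm (11+36). Now the small black spool.

```bash
python3 - <<'E'
from h import *
P=wcloud(load('w4'));z=P[...,2]
for x in np.arange(.55,.66,.015):
    m=(abs(P[...,0]-x)<.007)&(abs(P[...,1]+.40)<.03);q=z[m];print(x.round(3),len(q),np.percentile(q,[50,98]).round(4) if len(q) else '')
E
python3 -m jog '0 0 0 .235 -.117 0 .085;0 0 0 .235 -.117 0 .085;0 0 0 .235 -.117 0 .085;0 0 0 .235 -.117 0 .085;0 0 0 .235 -.117 0 .085;0 0 0 .235 -.117 0 .085;0 0 0 .235 -.117 0 .07;0 0 0 .235 -.117 0 .07' ; python3 -m jog '0 0 0 0 0 0 .06;0 0 0 0 0 0 .06';  python3 g.py .5282 -.4125 .022 -92; python3 - <<'E'
from h import *
c=wsnap('w8');P=wcloud(c);z=P[...,2]
m=(z>.045)&(z<.06)&(np.hypot(P[...,0]-.528,P[...,1]+.413)<.04);q=P[m];print(len(q),np.percentile(q[:,2],[5,50,95]),cv2.minEnclosingCircle((q[:,:2]*1000).astype(np.float32)))
E
```

```text
0.55 798 [-0.0001  0.0526]
0.565 1030 [-0.0006  0.0019]
0.58 951 [-0.0001  0.0016]
0.595 2735 [0.0445 0.0558]
0.61 1212 [0.0547 0.0565]
0.625 1149 [0.0547 0.0563]
0.64 1056 [0.0546 0.0562]
0.655 983 [0.0546 0.0561]
clock: 15.2
position: [0.5274, -0.4108, 0.1224]
orientation: [3.138, 0.003, -1.607]
wrist_force: [0.2, 0.4, 0.3]
width: 0.0702
grasp_force: 0.0
clock: 15.4
position: [0.5284, -0.4107, 0.1247]
orientation: [3.141, 0.001, -1.605]
wrist_force: [-0.4, 0.4, 0.3]
width: 0.06
grasp_force: 0.0
t 15.4 rot [0.001 0.001 0.   ] d [0.0018 0.     0.1027] rows>= 2.1 w 0.06
2087 [0.05085718 0.05199297 0.0530317 ] ((528.8253173828125, -412.2933349609375), 18.450191497802734)
```

View pics/w8.png

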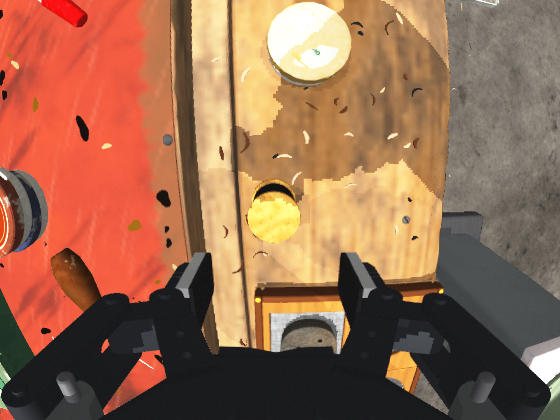

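The spool is centred at (273,216). The red mat is a 55 mm high shelf from x≈0.59, close to the right finger. I'll turn the fingers to close along y.

```bash
python3 -m jog '0 0 1.2 .0015 0 0 .065;0 0 1.2 .0015 0 0 .065;0 0 1.2 .0015 0 0 .065;0 0 1.2 .0015 0 0 .065;0 0 1.2 .0015 0 0 .065;0 0 1.2 .0015 0 0 .065;0 0 1.2 .0015 0 0 .065;0 0 1.2 .0015 0 0 .065' |grep ori; python3 -m jog '0 0 .335 0 0 0 .065;0 0 .335 0 0 0 .065;0 0 .335 0 0 0 .065;0 0 .335 0 0 0 .065;0 0 .335 0 0 0 .065'; python3 g.py .5285 -.4123 .022 180
```

```text
orientation: [-3.141, 0.0, -2.812]
clock: 16.75
position: [0.5287, -0.4133, 0.1252]
orientation: [-3.141, 0.0, -3.14]
wrist_force: [0.4, 0.2, 0.8]
width: 0.0649
grasp_force: 0.0
t 16.75 rot [-0.     0.     0.002] d [0.0003 0.001  0.1032] rows>= 2.1 w 0.0649
```

```bash
python3 -m jog '0 0 0 0 .001 .05 .065;0 0 0 0 .001 .08 .065;0 0 0 0 .001 .1 .065;0 0 0 0 .001 .103 .065;0 0 0 0 .001 .103 .065'; python3 -m jog '0 0 0 0 0 0 .025;0 0 0 0 0 0 .025;0 0 0 0 0 0 .025;0 0 0 0 0 0 .025;0 0 0 0 0 0 .025;0 0 0 0 0 0 .025;0 0 0 0 0 0 .025' 25
python3 -m jog '0 0 0 0 0 -.01 .025;0 0 0 0 0 -.04 .025;0 0 0 0 0 -.08 .025;0 0 0 0 0 -.08 .025;0 0 0 0 0 -.08 .025;0 0 0 0 0 -.08 .025'; python3 g.py .4174 -.271 .095 180; python3 - <<'E'
from h import *
c=wsnap('w9')
E
```

```text
clock: 17.25
position: [0.5285, -0.4123, 0.0216]
orientation: [3.141, -0.001, -3.141]
wrist_force: [-0.2, -0.5, 0.6]
width: 0.0651
grasp_force: 0.0
clock: 17.95
position: [0.5297, -0.4132, 0.0238]
orientation: [-3.14, 0.002, -3.141]
wrist_force: [-0.2, 1.8, 5.9]
width: 0.0338
grasp_force: 24.3
clock: 18.55
position: [0.5281, -0.4122, 0.1012]
orientation: [3.141, -0.001, -3.141]
wrist_force: [0.5, -0.1, -0.9]
width: 0.0333
grasp_force: 25.0
t 18.55 rot [ 0.001 -0.001  0.   ] d [0.1107 0.1412 0.0064] rows>= 3.6 w 0.0333
```

View pics/w9.png

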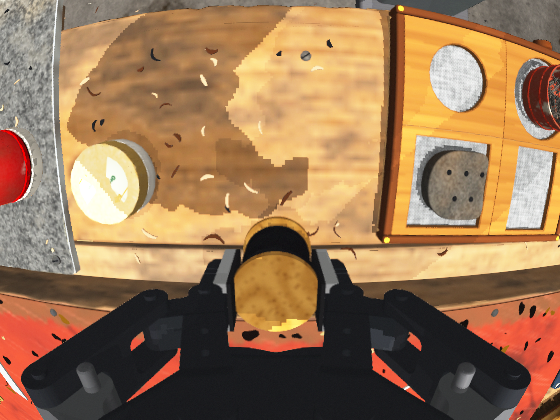

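The spool is held upright at (277,280), its flange between the pads. Moving to the small well.

```bash
python3 -m jog '0 0 0 .02 .03 0 .025;0 0 0 .045 .06 0 .025;0 0 0 .075 .095 0 .025;0 0 0 .1 .127 0 .025;0 0 0 .111 .141 0 .025;0 0 0 .111 .141 0 .025;0 0 0 .111 .141 0 .025;0 0 0 .111 .141 0 .025'; python3 g.py .4174 -.271 .0345 180;python3 - <<'E'
from h import *
c=wsnap('w10');P=wcloud(c);z=P[...,2];hsv=cv2.cvtColor(c['pixels'],cv2.COLOR_RGB2HSV)
m=(hsv[...,1]<60)&(hsv[...,2]>80)&(z<.015)&(z>.004)&(np.hypot(P[...,0]-.4174,P[...,1]+.271)<.04)
q=P[m];print('small',len(q),q[:,2].mean(),np.percentile(q[:,:2],[0.5,99.5],axis=0).round(4))
m=(z>.115)&(z<.145)&(np.hypot(P[...,0]-.417,P[...,1]+.271)<.03);q=P[m];zz=np.median(q[:,2]);q=q[abs(q[:,2]-zz)<.004];print('spool',len(q),zz,np.percentile(q[:,:2],[0.5,99.5],axis=0).round(4))
E
```

```text
clock: 19.4
position: [0.4186, -0.2728, 0.1017]
orientation: [-3.141, 0.001, 3.141]
wrist_force: [-0.1, 0.1, -1.8]
width: 0.0339
grasp_force: 25.1
t 19.4 rot [-0.001  0.001 -0.   ] d [0.0012 0.0019 0.0672] rows>= 1.3 w 0.0339
small 2528 0.011289248374634398 [[ 0.3924 -0.297 ]
 [ 0.4296 -0.2451]]
spool 6132 0.12976273360670304 [[ 0.3993 -0.2986]
 [ 0.435  -0.2439]]
```

```bash
python3 -m jog '0 0 0 0 .001 .03 .025;0 0 0 0 .001 .05 .025;0 0 0 0 .001 .06 .025;0 0 0 0 .001 .065 .025;0 0 0 0 .001 .068 .025;0 0 0 0 .001 .069 .025;0 0 0 0 .001 .069 .025'
```

```text
clock: 20.15
position: [0.4185, -0.271, 0.0347]
orientation: [-3.141, 0.002, -3.141]
wrist_force: [-2.7, 3.5, 13.2]
width: 0.033
grasp_force: 25.9
```

```bash
python3 -m jog '0 0 0 0 0 -.001 .05;0 0 0 0 0 -.001 .05;0 0 0 0 0 -.001 .05;0 0 0 0 0 -.001 .05;0 0 0 0 0 -.03 .055;0 0 0 0 0 -.07 .055;0 0 0 0 0 -.1 .06;0 0 0 0 0 -.1 .06';python3 -m jog '0 0 0 0 0 0 .07'; python3 - <<'E'
from h import *
c=wsnap('w11');P=wcloud(c);z=P[...,2]
m=(z>.05)&(z<.07)&(np.hypot(P[...,0]-.418,P[...,1]+.271)<.04);q=P[m];print('spool',len(q),np.percentile(q[:,2],[5,50,95]),cv2.minEnclosingCircle((q[:,:2]*1000).astype(np.float32)))
E
python3 g.py .452 .0255 .12 95.5
```

```text
clock: 20.95
position: [0.42, -0.2728, 0.1367]
orientation: [-3.137, 0.006, -3.141]
wrist_force: [0.3, -0.3, -0.4]
width: 0.0602
grasp_force: 0.0
clock: 21.05
position: [0.418, -0.271, 0.1332]
orientation: [-3.141, 0.001, -3.141]
wrist_force: [0.2, 0.9, -0.7]
width: 0.0697
grasp_force: 0.0
spool 2142 [0.06169186 0.0628716  0.06390493] ((416.6209411621094, -269.9729309082031), 18.4307804107666)
t 21.1 rot [-0.000e+00 -1.000e-03  1.475e+00] d [-0.0348  0.2959  0.0123] rows>= 9.8 w 0.07
```

Spool seated: top at 63 mm (11+52). Now the wax.

```bash
python3 -m jog '0 0 1.2 -.03 .25 0 .08;0 0 1.2 -.03 .25 0 .08;0 0 1.2 -.03 .25 0 .08;0 0 1.2 -.03 .25 0 .08;0 0 1.2 -.03 .25 0 .08;0 0 1.2 -.03 .25 0 .08;0 0 1.2 -.03 .25 0 .08;0 0 1.2 -.03 .25 0 .08' | grep -E 'pos|ori'; python3 g.py .452 .0255 .12 95.5
```

```text
position: [0.4463, -0.0191, 0.1312]
orientation: [-3.139, -0.002, 2.031]
t 21.9 rot [-0.003 -0.002  0.364] d [0.0374 0.025  0.0112] rows>= 2.4 w 0.0801
```

```bash
python3 -m jog '0 0 0 0 0 0 .08;0 0 0 0 0 0 .08' | grep -E 'pos|ori'; python3 g.py .452 .0255 .12 95.5
```

```text
position: [0.4468, -0.0206, 0.1318]
orientation: [-3.14, -0.001, 2.037]
t 22.1 rot [-0.002 -0.001  0.37 ] d [0.0388 0.0254 0.0118] rows>= 2.5 w 0.0801
```

```bash
python3 -m jog '0 0 .37 .039 .025 .012 .065;0 0 .37 .039 .025 .012 .065;0 0 .37 .039 .025 .012 .065;0 0 .37 .039 .025 .012 .065;0 0 .37 .039 .025 .012 .065'; python3 - <<'E'
from h import *
c=wsnap('w12');P=wcloud(c);z=P[...,2]
m=(z>.016)&(z<.03)&(np.hypot(P[...,0]-.451,P[...,1]-.025)<.045);q=P[m];print(len(q),np.percentile(q[:,2],[5,50,95]),cv2.minAreaRect((q[:,:2]*1000).astype(np.float32)))
E
python3 g.py .452 .0255 .01 95.5
```

```text
clock: 22.6
position: [0.4523, 0.0251, 0.1205]
orientation: [-3.141, -0.0, 1.667]
wrist_force: [0.2, 0.7, -0.0]
width: 0.065
grasp_force: 0.0
3523 [0.01913809 0.02157946 0.02300189] ((452.3193054199219, 25.94268035888672), (38.02650451660156, 59.8339729309082), 5.21481466293335)
t 22.65 rot [-0.    -0.    -0.001] d [ 0.0005 -0.0003  0.1106] rows>= 2.2 w 0.0647
```

View pics/w12.png

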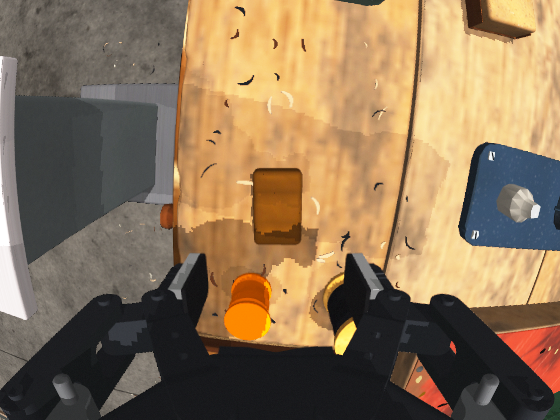

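The wax at (277,206) is lined up with the fingers, and both wrong spools stand clear behind. Grasping.

```bash
python3 -m jog '0 0 0 .0005 0 .05 .065;0 0 0 .0005 0 .085 .065;0 0 0 .0005 0 .105 .065;0 0 0 .0005 0 .112 .065;0 0 0 .0005 0 .112 .065;0 0 0 .0005 0 .112 .065'; python3 -m jog '0 0 0 0 0 0 .025;0 0 0 0 0 0 .025;0 0 0 0 0 0 .025;0 0 0 0 0 0 .025;0 0 0 0 0 0 .025;0 0 0 0 0 0 .025;0 0 0 0 0 0 .025' 30
python3 -m jog '0 0 0 0 0 -.02 .025;0 0 0 0 0 -.06 .025;0 0 0 0 0 -.1 .025;0 0 0 0 0 -.1 .025;0 0 0 0 0 -.1 .025;0 0 0 0 0 -.1 .025'; python3 g.py .5055 -.1765 .105 178
```

```text
clock: 23.25
position: [0.4534, 0.0256, 0.0096]
orientation: [3.14, 0.0, 1.664]
wrist_force: [-0.7, 0.9, 0.7]
width: 0.0648
grasp_force: 0.0
clock: 23.95
position: [0.4535, 0.0258, 0.01]
orientation: [3.139, 0.001, 1.664]
wrist_force: [-0.4, -0.4, 5.0]
width: 0.0369
grasp_force: 30.2
clock: 24.55
position: [0.4517, 0.026, 0.1082]
orientation: [-3.141, -0.0, 1.664]
wrist_force: [-0.6, -0.0, -1.3]
width: 0.0373
grasp_force: 30.8
t 24.55 rot [-1.000e-03 -1.000e-03 -1.442e+00] d [-0.2066  0.0347  0.0031] rows>= 9.6 w 0.0373
```

```bash
python3 -m jog '0 0 -1 -.15 .025 0 .025;0 0 -1 -.15 .025 0 .025;0 0 -1 -.15 .025 0 .025;0 0 -1 -.15 .025 0 .025;0 0 -1 -.15 .025 0 .025;0 0 -1 -.15 .025 0 .025;0 0 -1 -.15 .025 0 .025;0 0 -1 -.15 .025 0 .025' | grep -E 'pos|ori'; python3 g.py .5055 -.1765 .105 178
```

```text
position: [0.4901, -0.1208, 0.1071]
orientation: [-3.141, -0.003, 2.664]
t 25.35 rot [ 0.    -0.003 -0.443] d [-0.0393 -0.0424  0.002 ] rows>= 3.0 w 0.0372
```

```bash
python3 -m jog '0 0 -.443 -.039 -.042 .002 .025;0 0 -.443 -.039 -.042 .002 .025;0 0 -.443 -.039 -.042 .002 .025;0 0 -.443 -.039 -.042 .002 .025;0 0 -.443 -.039 -.042 .002 .025;0 0 -.443 -.039 -.042 .002 .025';python3 g.py .5055 -.1765 .021 178;python3 - <<'E'
from h import *
c=wsnap('w13');P=wcloud(c);z=P[...,2];hsv=cv2.cvtColor(c['pixels'],cv2.COLOR_RGB2HSV)
m=(hsv[...,1]<60)&(hsv[...,2]>80)&(z<.015)&(z>.004)&(abs(P[...,0]-.5055)<.045)&(abs(P[...,1]+.1765)<.033)
q=P[m];print('oblong',len(q),q[:,2].mean(),np.percentile(q[:,:2],[0.5,99.5],axis=0).round(4))
m=(z>.105)&(z<.13)&(abs(P[...,0]-.5055)<.05)&(abs(P[...,1]+.1765)<.016);q=P[m];print('wax',len(q),np.median(q[:,2]),np.percentile(q[:,:2],[0.5,99.5],axis=0).round(4))
E
```

```text
clock: 25.95
position: [0.5063, -0.1758, 0.1064]
orientation: [3.141, -0.001, 3.105]
wrist_force: [0.4, 0.2, -0.1]
width: 0.0373
grasp_force: 30.8
t 25.95 rot [ 0.    -0.001 -0.002] d [ 0.0007 -0.0007  0.0854] rows>= 1.7 w 0.0373
oblong 3045 0.01130111950845183 [[ 0.4671 -0.2035]
 [ 0.499  -0.1489]]
wax 8521 0.11777708660626121 [[ 0.4753 -0.1923]
 [ 0.5338 -0.1608]]
```

View pics/w13.png

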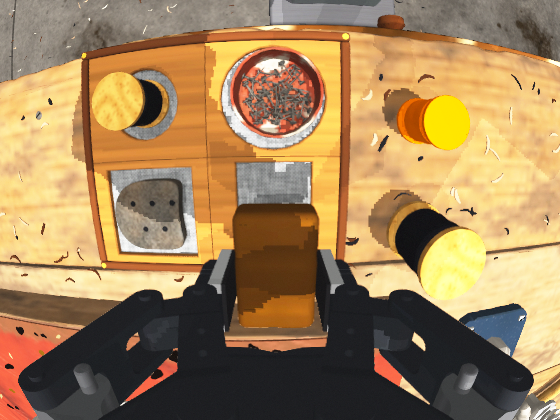

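The wax is over the oblong well, lengthwise, and the heel, tin and spool sit in their wells. The measured well centre is (0.505,-0.176). Lowering.

```bash
python3 -m jog '0 0 0 .0005 0 .04 .025;0 0 0 .0005 0 .06 .025;0 0 0 .0005 0 .075 .025;0 0 0 .0005 0 .082 .025;0 0 0 .0005 0 .086 .025;0 0 0 .0005 0 .087 .025;0 0 0 .0005 0 .087 .025'
```

```text
clock: 26.7
position: [0.5059, -0.176, 0.021]
orientation: [3.141, -0.0, 3.107]
wrist_force: [-4.0, 1.8, 6.2]
width: 0.0368
grasp_force: 31.6
```

```bash
python3 -m jog '0 0 0 0 0 -.001 .055;0 0 0 0 0 -.001 .055;0 0 0 0 0 -.001 .055;0 0 0 0 0 -.001 .055;0 0 0 0 0 -.03 .055;0 0 0 0 0 -.07 .055;0 0 0 0 0 -.12 .055;0 0 0 0 0 -.17 .055';python3 -m jog '0 0 0 .05 0 -.03 .055;0 0 0 .05 0 -.03 .055;0 0 0 .05 0 -.03 .055'; python3 - <<'E'
from h import *
c=wsnap('w14');P=wcloud(c);z=P[...,2]
for n,x,y,a,b in(('heel',.503,-.274,.019,.04),('tin',.42,-.173,.04,.06),('spool',.418,-.271,.055,.07),('wax',.505,-.176,.024,.045)):
    m=(z>a)&(z<b)&(np.hypot(P[...,0]-x,P[...,1]-y)<.04);q=P[m];print(n,len(q),np.percentile(q[:,2],[5,50,95]).round(4),cv2.minAreaRect((q[:,:2]*1000).astype(np.float32)))
E
```

```text
clock: 27.5
position: [0.5056, -0.1761, 0.1912]
orientation: [3.141, -0.001, 3.107]
wrist_force: [0.6, -0.4, -0.2]
width: 0.0554
grasp_force: 0.0
clock: 27.8
position: [0.4559, -0.1748, 0.2208]
orientation: [-3.141, 0.002, 3.106]
wrist_force: [0.6, -0.7, -0.5]
width: 0.055
grasp_force: 0.0
heel 1937 [0.0253 0.0268 0.028 ] ((500.7249450683594, -272.76556396484375), (55.19028091430664, 54.21957778930664), 88.64673614501953)
tin 381 [0.0416 0.0459 0.0473] ((419.0582275390625, -171.4121856689453), (57.978759765625, 57.2078857421875), 86.88362884521484)
spool 1104 [0.0615 0.0628 0.064 ] ((416.37060546875, -269.5320739746094), (36.13540267944336, 36.388526916503906), 79.63676452636719)
wax 1795 [0.0297 0.0323 0.0339] ((504.8578186035156, -176.24725341796875), (37.81066131591797, 59.66817092895508), 88.52268981933594)
```

View pics/w14.png

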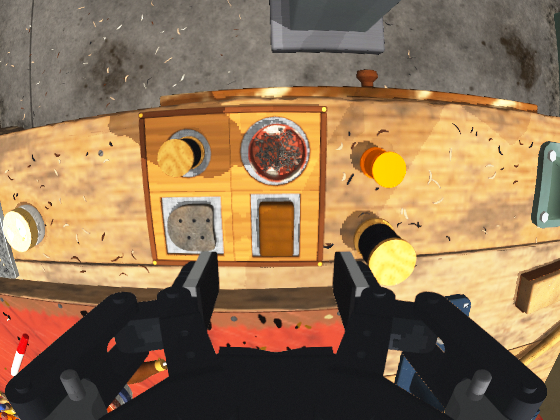

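The heel (192,225), wax (277,226), tin (277,152) and spool (183,156) all lie in their own wells. Their tops are at 27, 33, 47 and 63 mm, as expected for the floors. The gripper is clear.

```bash
python3 -c "
from rig import workorder
print(workorder.finish_job())"
```

```text
the job is handed in; nothing more can be done
None
```

The heel, open tin, spool and wax are each down on the floor of their own well and released, with the tin kept upright and the pot and sanding block untouched; I handed the job in about 28 s into the 96 s limit.

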